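# Take the supplies pile apart into its trays

## Task

Someone has left the supplies in a pile: a card box, on it a box of staples, a label roll and an eraser. Take the pile apart and put each thing, the same way up as now, in the tray made for its shape and size: the card box in the long tray, the staple box in the medium tray, the eraser in the small tray and the label roll in the round dish, each flat on the floor inside the rim and square to its tray. Tip nothing over, and leave the glue stick and the marker where they are.

Things in the scene. Friction and masses are not known exactly. Their poses are not given: they have to be found in the camera images.
- card_box: Flat box of plain brown cardboard with a lift-off lid that is fixed shut, 60 x 100 x 36 mm (x, y, z), 0.14 to 0.28 kg, loose; the bottom of the pile. Origin at the centre of its underside, y along its length, z up. Grip it across x (60 mm). (Overhead, the bar handles of the wall cabinet hang 0.6 m above the worktop at x = 0.59: keep the wrist in front of them, also when swinging sideways.)
- staple_box: Small green and tan card box of staples, 42 x 68 x 19 mm (x, y, z), about 0.1 kg, loose; second in the pile, lying flat on the card box. Origin at the centre of its underside, y along its length, z up. Grip it across x (42 mm).
- label_roll: White roll of labels lying on its flat side, 44 mm in diameter, 30 mm high, 0.04 kg, loose; third in the pile, lying on the staple box. Origin at the centre of its underside, z up along its axis.
- eraser: Pink eraser, 20 x 44 x 12 mm (x, y, z), 0.02 kg, loose; the top of the pile, lying flat on the label roll (its underside about 85 mm above the worktop). Origin at the centre of its underside, y along its length, z up. Grip it across x (20 mm).
- long_tray: Shallow dark steel tray lined with grey felt, open at the top, for the card box, the largest, fixed to the worktop: inside 80 x 120 mm (x by y), floor 3 mm thick, rim 3 mm wide whose top is 6 mm above the worktop. Origin at the centre of its underside; y along its long side, z up.
- medium_tray: Shallow dark steel tray lined with grey felt, open at the top, for the staple box, of middle size, fixed to the worktop: inside 62 x 88 mm (x by y), floor 3 mm thick, rim 3 mm wide whose top is 6 mm above the worktop. Origin at the centre of its underside; y along its long side, z up.
- small_tray: Shallow dark steel tray lined with grey felt, open at the top, for the eraser, the smallest, fixed to the worktop: inside 40 x 64 mm (x by y), floor 3 mm thick, rim 3 mm wide whose top is 6 mm above the worktop. Origin at the centre of its underside; y along its long side, z up.
- round_dish: Shallow dark steel round dish lined with grey felt, for the label roll, fixed to the worktop: inside 64 mm in diameter, outside 70 mm, floor 3 mm thick, rim top 6 mm above the worktop. Origin at the centre of its underside, z up.
- glue_stick: White glue stick with a red cap, 30 mm in diameter, 96 mm high, standing upright and loose among the trays; to be left alone. Origin at the centre of its underside, z up.
- marker: White marker pen with a black cap, 17 x 132 x 19 mm (x, y, z), lying loose on the worktop; to be left alone. Origin under its centre, y along its length.
Things that resemble listed ones, but are neither listed nor needed, are in the scene too. Leave any turquoise look-alike of the label_roll alone.

How it is judged (in metres and radians):
At the end, for the whole second after the job is handed in: Each thing flat on the floor of its own tray, centre within 12 mm of the tray centre along each side (label roll: within 12 mm of the dish centre), long sides within 15 degrees of the tray's; all released, at rest. Glue stick upright; it and the marker within 30 mm of their start (z of card_box in the frame of long_tray between 0.0005 and 0.0052 m and x of card_box in the frame of long_tray between -0.012 and 0.012 m and y of card_box in the frame of long_tray between -0.012 and 0.012 m and angle between the y axis of card_box and the y axis of long_tray, either way round below 0.26 rad and angle between each of card_box, staple_box, eraser, label_roll's own z axis and vertical below 0.1 rad and linear speed of each of card_box, staple_box, eraser, label_roll below 0.02 m/s and angular speed of each of card_box, staple_box, eraser, label_roll below 0.2 rad/s and z of staple_box in the frame of medium_tray between 0.0005 and 0.0052 m and x of staple_box in the frame of medium_tray between -0.012 and 0.012 m and y of staple_box in the frame of medium_tray between -0.012 and 0.012 m and angle between the y axis of staple_box and the y axis of medium_tray, either way round below 0.26 rad and z of eraser in the frame of small_tray between 0.0005 and 0.0052 m and x of eraser in the frame of small_tray between -0.012 and 0.012 m and y of eraser in the frame of small_tray between -0.012 and 0.012 m and angle between the y axis of eraser and the y axis of small_tray, either way round below 0.26 rad and z of label_roll in the frame of round_dish between 0.0005 and 0.0052 m and horizontal distance between label_roll and round_dish below 0.012 m and distance of each of glue_stick, marker from where it was at the start of the episode below 0.03 m and angle between glue_stick's own z axis and vertical below 0.2 rad); the robot touches nothing.
It fails at once if a thing of the pile is tipped over (angle between any of card_box, staple_box, label_roll, eraser's own z axis and vertical above 0.7 rad).
It fails at once if the glue stick is knocked over (angle between glue_stick's own z axis and vertical above 0.5 rad).
It also fails if it takes over 120 s, if anything falls off the work surface, if the arm or the gripper's body presses on something with over 40 N, if the wrist force passes 120 N, or if a joint passes its speed limit or range.

## Robot

A 7-joint arm with a two-finger parallel gripper is mounted at the origin on a cart in front of the work surface, level with it; the furniture and walls round the work are solid. World frame = base frame: x ahead of the robot, y to its left, z up, the work surface at z = 0. Lengths are in m, angles in degrees, forces in N, time in s.
With the tool pointing down it reaches from about 0.425 to 0.875 m from the base axis. Payload 4.7 kg.
Tool frame: the origin (TCP) lies between the finger pads; the fingertips stand 17 mm ahead of it and the grasp point (between the pads) lies 2 mm behind it; z points along the fingers, y is the line along which they close (so a half turn about z gives the same grasp; the last joint's range is limited). The gripper opens to 87 mm and grips with 3 to 60 N. Pads are 19 mm wide; open, the fingers measure 117 mm over their backs; the gripper's body (75 mm by 190 mm) begins 51 mm behind the grasp point.
Start: joints at [66.469, 18.392, -4.016, 83.108, 1.295, 78.541, -3.26], TCP at [0.268, -0.592, 0.24] pointing down, gripper open.
Joint ranges: [-163.93, 163.93], [-17.29, 119.83], [-79.2, 71.16], [3.27, 140.29], [-89.18, 269.18], [5.43, 117.66], [-154.24, 154.24]. Speed limits (degrees/s): [147.25, 147.25, 180, 180, 180, 180, 180].

## Interface

Orientations are given as [roll, pitch, yaw] about the fixed x, y, z axes, in that order (R = Rz(yaw) Ry(pitch) Rx(roll)).
In Python, from cell import env, cams gives the robot as it stands.
- The arm moves only by the shell command python3 -m pendant 'ROWS' [FORCE]. ROWS is JSON, a list of rows, each an object of numbers: "tx", "ty", "tz": the shift along the tool's x, y, z each as a share of 0.05 m, from -1 to 1; "spin": the turn about the tool's z as a share of 4 degrees, from -1 to 1; "claw": the closure, from 0 (fully open) to 1 (shut). A call has 1 to 10 rows; each row shifts and turns the commanded pose from where the row before left it, along the tool's axes as they then stand; what a row does not reach is not made up. A row lasts 1/8 s, in which the tool goes at most 62.5 mm and 10.7 degrees, less where a joint would pass 70% of its speed; a pose out of reach is approached as far as the arm can. A call with a number of a shift or a turn outside -1 to 1 is refused whole. A call with a gripper value outside its range is refused whole. The fingers move at their own pace and stop on an object; FORCE is the grip in N (left out, the last holds). Time passes only in rows, so rows that do not move let the fingers close. It gives the time, the measured TCP pose, the force, the opening and the grip force at its end, in the units of the state.
- env.get_obs(): the state, without advancing time (a new reading comes with each control period).
- cams.read_camera(name): name is "scene" or "top" or "wrist"; returns the picture (480x640x3 uint8, red, green, blue); there is no depth.
- cams.camera_info(name): a dict with "fx", "fy", "cx", "cy" (pixels), "k1" (the pictures are not rectified: a ray, as slopes to the right and down, at radius r is drawn at 1 + k1 r^2 times it, then the intrinsics apply), "rvec" (rotation vector, rad) and "tvec" (3), from world to camera coordinates, as OpenCV has them. Camera axes: x right, y down, z forward; pixel columns grow to the right and rows downward; lengths in m; the calibration is good to about 2 mm. A picture is of the moment at which its call begins: read the wrist's pose just before it. camera_info takes no time and is no camera call; for the wrist camera it gives the pose at the moment of the call.
- env.sign_off(): hands the job in; it is judged then, once.
The state is a dict: "time_s": time; "qpos": joint angles; "joint_velocities": joint speeds; "effort": joint torques, N m; "tool_pos": TCP position; "tool_rot": TCP orientation; "force": force on the tool from outside, world axes, zero at the start; "wrist_torque": the same for the moment, N m; "grip_width": finger opening in m; "grasp_force": force on a finger pad.
Only numpy, scipy, OpenCV 4.12 (cv2) and the standard library are available. Lean on these libraries where they do the work, as an engineer would, in place of code of your own. Each camera call takes 0.05 s, during which the arm holds its last target. There are 200 camera calls.

## Working session

There is one attempt and no reset: what is moved stays moved. The work goes in short steps, Python scripts to look and compute and a shell command to move; the robot and the scene stay as the last step left them, time stands still between calls to the robot, and variables do not carry over. Pictures are saved under pics/ and viewed, at most 14 in all, crops included, and the job is handed in when it is done.

```bash
ls; mkdir -p pics; python3 - <<'E'
from cell import env,cams
import cv2
for n in("top","scene"):
    im=cams.read_camera(n); cv2.imwrite(f"pics/{n}0.png",im[:,:,::-1])
    print(n,cams.camera_info(n))
print(env.get_obs())
E
```

```text
pics
top {'fx': 463.7511906575398, 'fy': 463.7511906575398, 'cx': 316.7836914303719, 'cy': 238.07226561326473, 'k1': -0.08677255909743527, 'rvec': array([ 2.16215186, -2.19559864,  0.12492859]), 'tvec': array([0.1854526 , 0.51622356, 1.34610494])}
scene {'fx': 595.8825059378556, 'fy': 595.8825059378556, 'cx': 323.89921360756057, 'cy': 239.27624636217405, 'k1': 0.0026318658711475874, 'rvec': array([ 1.03020603, -2.21355537,  1.1939268 ]), 'tvec': array([0.46409572, 0.20412521, 1.39642022])}
{'time_s': 0.1, 'qpos': array([66.46947895, 18.43611904, -4.01617445, 83.17003109,  1.29386502,
       78.53995801, -3.25919619]), 'joint_velocities': array([ 0.01386631, -0.04605756, -0.09163209, -0.12710115, -0.05440759,
       -0.05211591,  0.00198535]), 'effort': array([ 1.63727095e-04, -4.92571235e+01, -4.05682828e-01, -3.13395488e+01,
       -6.41021482e-02,  3.95464129e-02,  9.96793415e-05]), 'tool_pos': array([ 0.2676528 , -0.59181104,  0.23853756]), 'tool_rot': array([-1.79899065e+02,  4.18791723e-03,  2.43413538e+01]), 'force': array([-0.18747927, -0.66746331,  0.94672271]), 'wrist_torque': array([ 0.02291401, -0.00327136,  0.02635793]), 'grasp_force': 0.0, 'grip_width': 0.08692283493222532}
```

View pics/top0.png

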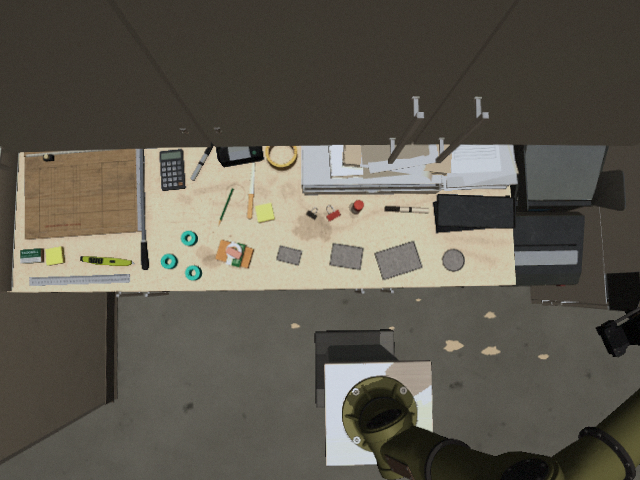

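View pics/scene0.png

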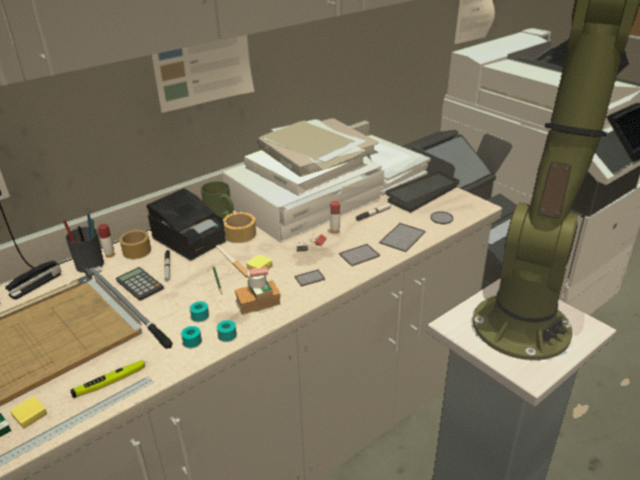

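The top view shows the pile at about (235,252), the small, medium and long trays at (289,255), (347,256) and (400,260), and the dish at (453,260). The glue stick is at (357,207) and the marker at (407,210). The turquoise look-alikes sit to the left, and the cabinet handles hang above.

```bash
cat > h.py <<'E'
import numpy as np, cv2
from cell import env,cams
def ray(n,px,info=None):
    i=info or cams.camera_info(n)
    # r' = r(1+k1 r^2)
    p=np.array(px,float).reshape(-1,1,2)
    K=np.array([[i['fx'],0,i['cx']],[0,i['fy'],i['cy']],[0,0,1]])
    u=cv2.undistortPointsIter(p,K,np.array([i['k1'],0,0,0.]),None,None,(3,50,1e-10))[:,0]
    R=cv2.Rodrigues(i['rvec'])[0]; c=-R.T@i['tvec']
    return c,np.c_[u,np.ones(len(u))]@R
def onz(n,px,z,info=None):
    c,d=ray(n,px,info); return c+d*((np.broadcast_to(z,len(d))-c[2])/d[:,2])[:,None]
def proj(n,P,info=None):
    i=info or cams.camera_info(n)
    K=np.array([[i['fx'],0,i['cx']],[0,i['fy'],i['cy']],[0,0,1]])
    return cv2.projectPoints(np.array(P,float).reshape(-1,3),i['rvec'],i['tvec'],K,np.array([i['k1'],0,0,0.]))[0][:,0]
E
python3 - <<'E'
from h import *
im=cv2.imread("pics/top0.png")
cv2.imwrite("pics/c1.png",cv2.resize(im[225:290,205:305],None,fx=8,fy=8,interpolation=cv2.INTER_CUBIC))
cv2.imwrite("pics/c2.png",cv2.resize(im[190:290,325:475],None,fx=5.3,fy=5.3,interpolation=cv2.INTER_CUBIC))
print(onz("top",[(235,252),(289,255),(347,256),(400,260),(453,260),(357,207),(407,210)],0.0).round(3))
c,d=ray("top",[(235,252)]);print(c)
# tray segmentation: grey and dark
hsv=cv2.cvtColor(im,cv2.COLOR_BGR2HSV)
m=((hsv[...,2]<150)).astype(np.uint8)
for nme,(x0,x1) in dict(small=(270,308),med=(322,370),long=(370,430),dish=(436,470)).items():
    s=np.zeros_like(m); s[236:284,x0:x1]=m[236:284,x0:x1]
    n,l,st,ce=cv2.connectedComponentsWithStats(s)
    k=1+st[1:,4].argmax(); ys,xs=np.where(l==k)
    P=onz("top",np.c_[xs,ys],0.004)[:,:2]
    print(nme,st[k],P.mean(0).round(4),[np.round(v,4) for v in cv2.minAreaRect(P.astype(np.float32)*1000)])
E
```

```text
[[ 0.483  0.423  0.   ]
 [ 0.472  0.261  0.   ]
 [ 0.466  0.087  0.   ]
 [ 0.451 -0.072  0.   ]
 [ 0.449 -0.235  0.   ]
 [ 0.614  0.054  0.   ]
 [ 0.603 -0.099  0.   ]]
[0.38513482 0.20119044 1.38710905]
small [276 246  26  19 356] [0.4715 0.2616] [array([471.7173, 261.9535]), array([70.2971, 44.9179]), np.float64(75.1264)]
med [329 243  35  27 721] [0.4657 0.0903] [array([465.1007,  90.7301]), array([95.6563, 69.0556]), np.float64(80.3731)]
long [ 374  241   48   39 1199] [ 0.4514 -0.065 ] [array([451.4398, -65.3865]), array([ 85.3901, 127.313 ]), np.float64(16.2019)]
dish [442 249  23  23 413] [ 0.449  -0.2337] [array([ 448.4937, -233.4534]), array([68.0513, 66.5346]), np.float64(88.8883)]
```

View pics/c1.png

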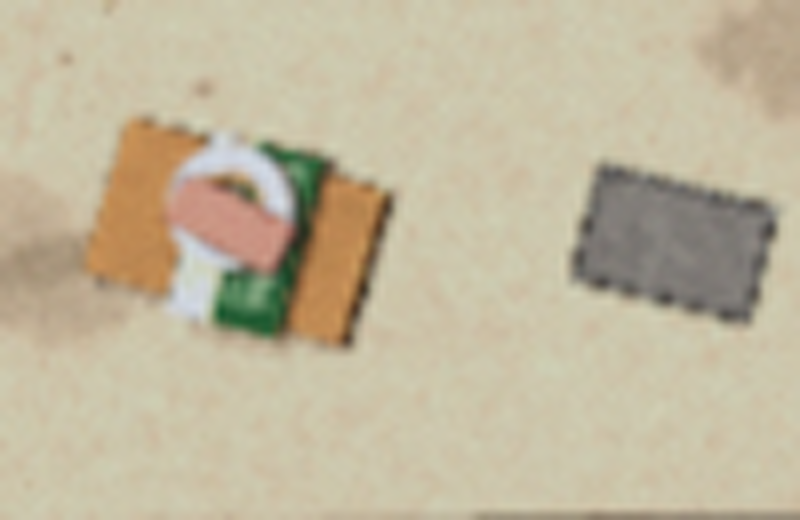

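View pics/c2.png

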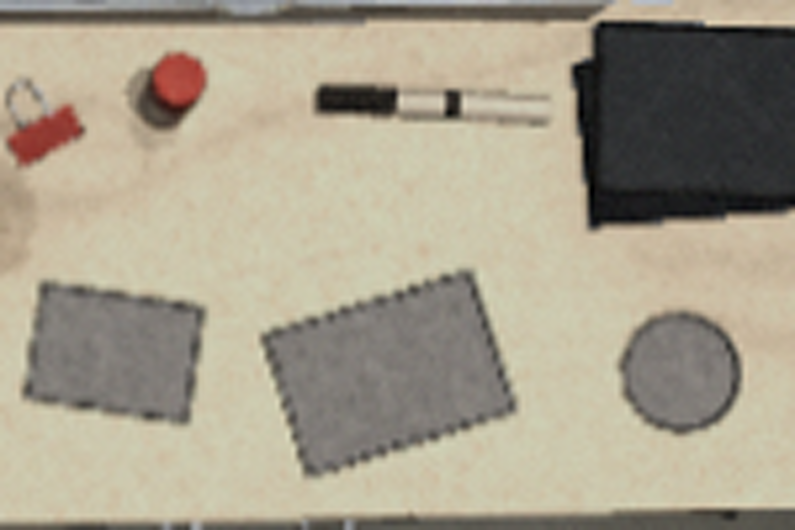

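Enlarged, the tray, eraser, staple-box and card-box corners are clear, and I read them off for fitting.

```bash
cat >> h.py <<'E'
from scipy.optimize import least_squares
def fit(P,lx,ly):
    """P 4x2 corners cyclic: fit lx*ly rectangle; returns centre, angle of long axis (deg, mod 180), resid, measured sides"""
    P=np.asarray(P)[:,:2]; s=np.linalg.norm(P-np.roll(P,-1,0),axis=1)
    c=P.mean(0); a=(P[1]-P[0])-(P[3]-P[2]) ; b=(P[2]-P[1])-(P[0]-P[3])
    L=a if np.linalg.norm(a)>np.linalg.norm(b) else b
    return c.round(4), np.degrees(np.arctan2(L[1],L[0]))%180, (s*1000).round(1)
def plan(yaw,d,rows=None):
    """world delta d(m) -> tx,ty,tz units total at yaw"""
    y=np.radians(yaw); d=np.array(d)
    t=np.array([np.cos(y)*d[0]+np.sin(y)*d[1], np.sin(y)*d[0]-np.cos(y)*d[1], -d[2]])/0.05
    return t.round(3)
E
python3 - <<'E'
from h import *
A=lambda L:np.array(L)/8+[204.56,224.56]
B=lambda L:np.array(L)/5.3+[324.59,189.59]
for n,p,z,s in [("eraser",A([(178,178),(292,222),(275,270),(170,222)]),.097,(20,44)),
 ("staple",A([(170,312),(280,335),(325,160),(215,140)]),.055,(42,68)),
 ("card",A([(130,120),(385,190),(343,340),(90,268)]),.036,(60,100)),
 ("small",A([(600,165),(775,207),(748,322),(575,280)]),.006,(46,70)),
 ("med",B([(40,283),(205,305),(187,422),(25,397)]),.006,(68,94)),
 ("long",B([(262,337),(472,270),(515,408),(310,475)]),.006,(86,126))]:
    print(n,*fit(onz("top",p,z),*s),s)
print("roll",onz("top",A([(232,205)]),.085),"dish",onz("top",B([(680,372)]),.005))
print("glue",onz("top",B([(180,80)]),.096), "marker",onz("top",B([(320,98),(550,108)]),.01))
o=env.get_obs();i=cams.camera_info("wrist");R=cv2.Rodrigues(i['rvec'])[0];print("wcam",-R.T@i['tvec'],R,i['fx'],i['cx'],i['k1'])
for (x,y) in[(.48,.42),(.47,.26),(.465,.09),(.45,-.066),(.449,-.234)]:print(np.degrees(np.arctan2(y,x)))
E
```

```text
eraser [0.475  0.4126] 66.55307545929156 [42.9 17.7 40.5 15.6] (20, 44)
staple [0.4729 0.4127] 165.39469581582088 [40.6 64.9 40.5 63.9] (42, 68)
card [0.4769 0.4196] 73.65257690546252 [97.3 56.7 96.4 55.9] (60, 100)
small [0.4713 0.2612] 75.57480155117169 [67.2 44.  66.3 43.9] (46, 70)
med [0.4659 0.0903] 80.92626590729297 [94.1 66.9 92.2 64.9] (68, 94)
long [ 0.4517 -0.0657] 106.7263037876714 [126.4  81.8 123.2  82.1] (86, 126)
roll [[0.4821688  0.41336137 0.085     ]] dish [[ 0.44904268 -0.23263871  0.005     ]]
glue [[0.60497881 0.05922473 0.096     ]] marker [[ 0.60829345 -0.02993276  0.01      ]
 [ 0.60101091 -0.16223481  0.01      ]]
wcam [ 0.33660592 -0.56072365  0.3840799 ] [[ 0.41307344 -0.91069577 -0.00188494]
 [-0.87437991 -0.39717827  0.27876367]
 [-0.25461755 -0.11350172 -0.96035788]] 345.8756676797057 320.0647898703123 -0.01686504321471456
41.18592516570965
28.950995207466804
10.954062643398334
-8.343891584033095
-27.526639163077327
```

The sizes check out. Next I turn the tool to the eraser's yaw (66.5°) and swing round in front to above the pile.

```bash
python3 -m pendant '[{"spin":-1},{"spin":-1},{"spin":-1},{"spin":-1},{"spin":-1},{"spin":-1},{"spin":-1},{"spin":-1},{"spin":-1},{"spin":-1}]'
python3 -m pendant '[{"spin":-0.55},{"tx":0.995,"ty":0.265},{"tx":0.995,"ty":0.265},{"tx":0.995,"ty":0.265},{"tx":0.995,"ty":0.265},{"tx":0.995,"ty":0.265},{"tx":0.995,"ty":0.265},{}]'
```

```text
invalid input at $[0]: expected keys tx, ty, tz, spin, claw
invalid input at $[0]: expected keys tx, ty, tz, spin, claw
```

```bash
python3 -m pendant '[{"tx":0,"ty":0,"tz":0,"spin":-1,"claw":0},{"tx":0,"ty":0,"tz":0,"spin":-1,"claw":0},{"tx":0,"ty":0,"tz":0,"spin":-1,"claw":0},{"tx":0,"ty":0,"tz":0,"spin":-1,"claw":0},{"tx":0,"ty":0,"tz":0,"spin":-1,"claw":0},{"tx":0,"ty":0,"tz":0,"spin":-1,"claw":0},{"tx":0,"ty":0,"tz":0,"spin":-1,"claw":0},{"tx":0,"ty":0,"tz":0,"spin":-1,"claw":0},{"tx":0,"ty":0,"tz":0,"spin":-1,"claw":0},{"tx":0,"ty":0,"tz":0,"spin":-1,"claw":0}]'
python3 -m pendant '[{"tx":0,"ty":0,"tz":0,"spin":-0.55,"claw":0},{"tx":0.995,"ty":0.265,"tz":0,"spin":0,"claw":0},{"tx":0.995,"ty":0.265,"tz":0,"spin":0,"claw":0},{"tx":0.995,"ty":0.265,"tz":0,"spin":0,"claw":0},{"tx":0.995,"ty":0.265,"tz":0,"spin":0,"claw":0},{"tx":0.995,"ty":0.265,"tz":0,"spin":0,"claw":0},{"tx":0.995,"ty":0.265,"tz":0,"spin":0,"claw":0},{"tx":0,"ty":0,"tz":0,"spin":0,"claw":0}]'
```

```text
time_s: 1.35
tool_pos: [0.2677, -0.592, 0.2389]
tool_rot: [-179.9, -0.0, 64.5]
force: [-0.2, -0.2, 0.5]
grip_width: 0.0868
grasp_force: 0.0
time_s: 2.35
tool_pos: [0.4632, -0.3447, 0.2397]
tool_rot: [180.0, -0.1, 67.1]
force: [0.2, -0.9, 0.1]
grip_width: 0.087
grasp_force: 0.0
```

```bash
python3 -m pendant '[{"tx":1,"ty":-0.41,"tz":0,"spin":0,"claw":0},{"tx":1,"ty":-0.41,"tz":0,"spin":0,"claw":0},{"tx":1,"ty":-0.41,"tz":0,"spin":0,"claw":0},{"tx":1,"ty":-0.41,"tz":0,"spin":0,"claw":0},{"tx":1,"ty":-0.41,"tz":0,"spin":0,"claw":0},{"tx":1,"ty":-0.41,"tz":0,"spin":0,"claw":0},{"tx":1,"ty":-0.41,"tz":0,"spin":0,"claw":0},{"tx":1,"ty":-0.41,"tz":0,"spin":0,"claw":0},{"tx":1,"ty":-0.41,"tz":0,"spin":0,"claw":0},{"tx":1,"ty":-0.41,"tz":0,"spin":0,"claw":0}]'
python3 -m pendant '[{"tx":1,"ty":-0.41,"tz":0,"spin":0,"claw":0},{"tx":1,"ty":-0.41,"tz":0,"spin":0,"claw":0},{"tx":1,"ty":-0.41,"tz":0,"spin":0,"claw":0},{"tx":1,"ty":-0.41,"tz":0,"spin":0,"claw":0},{"tx":0,"ty":0,"tz":0,"spin":0,"claw":0},{"tx":0,"ty":0,"tz":0,"spin":0,"claw":0}]'
python3 - <<'E'
from h import *
import pickle
o=env.get_obs();i=cams.camera_info("wrist");im=cams.read_camera("wrist");cv2.imwrite("pics/w1.png",im[:,:,::-1])
pickle.dump(i,open("w1.pkl","wb"));print(o['tool_pos'],o['tool_rot'],o['qpos'].round(1))
print(proj("wrist",[[.475,.4126,.097],[.482,.4134,.085],[.477,.42,.036]],i))
E
```

```text
time_s: 3.6
tool_pos: [0.471, 0.1906, 0.2397]
tool_rot: [179.9, 0.0, 66.4]
force: [0.3, 0.6, 0.3]
grip_width: 0.0869
grasp_force: 0.0
time_s: 4.35
tool_pos: [0.4756, 0.4052, 0.2389]
tool_rot: [180.0, 0.1, 66.5]
force: [-0.4, -1.2, -0.2]
grip_width: 0.0869
grasp_force: 0.0
[0.47564117 0.40515331 0.23886066] [1.79988131e+02 9.52259732e-02 6.64952682e+01] [ -1.5  23.7 -54.2  85.5  19.4  80.7 -80.1]
[[316.61145859 225.78726112]
 [323.62670083 218.71217357]
 [316.04464436 204.38084778]]
```

View pics/w1.png

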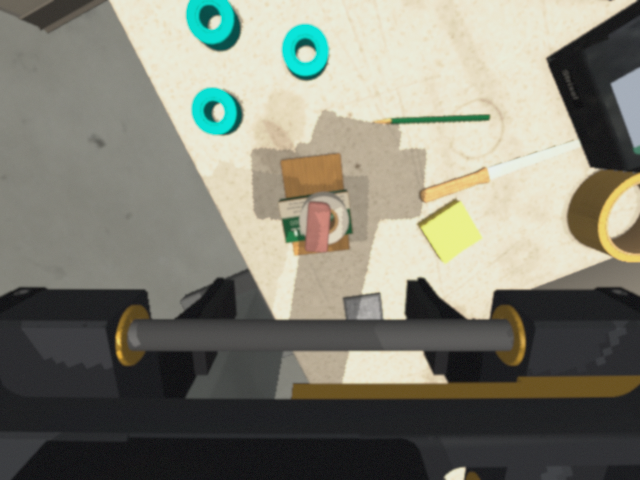

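The wrist view shows the pile centred at about (317,205) with the eraser at (317,226), close to the predicted (316.6,225.8). I'll enlarge it.

```bash
python3 - <<'E'
import cv2
im=cv2.imread("pics/w1.png");cv2.imwrite("pics/c3.png",cv2.resize(im[145:265,265:375],None,fx=5,fy=5,interpolation=cv2.INTER_CUBIC))
E
```

```text
(no output)
```

View pics/c3.png

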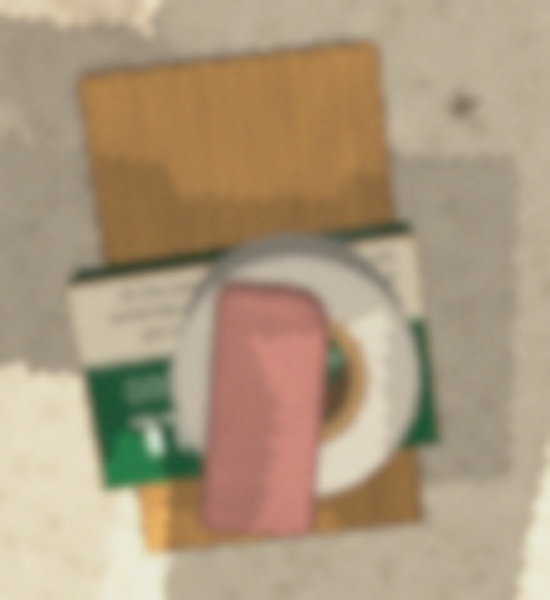

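```bash
python3 - <<'E'
from h import *
import pickle
i=pickle.load(open("w1.pkl","rb"))
C=lambda L:np.array(L)/5+[264.6,144.6]
for n,p,z,s in [("eraser",[(218,285),(327,287),(310,536),(205,530)],.097,(20,44)),
 ("staple",[(70,285),(411,234),(438,442),(105,488)],.055,(42,68)),
 ("card",[(80,75),(378,42),(422,520),(148,550)],.036,(60,100))]:
    print(n,*fit(onz("wrist",C(p),z,i),*s),s)
print("roll",onz("wrist",C([(300,375),(180,375),(420,375)]),.085,i))
E
```

```text
eraser [0.4753 0.4113] 63.06323024249279 [18.3 43.9 18.3 43.1] (20, 44)
staple [0.4731 0.4114] 164.88780714236583 [66.  41.4 66.5 41. ] (42, 68)
card [0.4765 0.4186] 73.00612036533008 [58.8 98.5 58.3 98.9] (60, 100)
roll [[0.48247269 0.41231972 0.085     ]
 [0.46299124 0.42077341 0.085     ]
 [0.50195859 0.40386765 0.085     ]]
```

```bash
python3 -m pendant '[{"tx":0.1,"ty":-0.06,"tz":0.6,"spin":0.85,"claw":0},{"tx":0,"ty":0,"tz":0.8,"spin":0,"claw":0},{"tx":0,"ty":0,"tz":0.8,"spin":0,"claw":0},{"tx":0,"ty":0,"tz":0.43,"spin":0,"claw":0},{"tx":0,"ty":0,"tz":0,"spin":0,"claw":0},{"tx":0,"ty":0,"tz":0,"spin":0,"claw":0}]' 8
```

```text
time_s: 5.15
tool_pos: [0.4753, 0.4125, 0.1098]
tool_rot: [179.9, -0.1, 63.1]
force: [0.5, -0.1, 0.9]
grip_width: 0.0868
grasp_force: 0.0
```

```bash
python3 -m pendant '[{"tx":0,"ty":0,"tz":0.06,"spin":0,"claw":0.6},{"tx":0,"ty":0,"tz":0,"spin":0,"claw":0.7},{"tx":0,"ty":0,"tz":0,"spin":0,"claw":0.85},{"tx":0,"ty":0,"tz":0,"spin":0,"claw":1},{"tx":0,"ty":0,"tz":0,"spin":0,"claw":1},{"tx":0,"ty":0,"tz":0,"spin":0,"claw":1},{"tx":0,"ty":0,"tz":0,"spin":0,"claw":1}]' 8
```

```text
time_s: 6.02
tool_pos: [0.4742, 0.4121, 0.105]
tool_rot: [-180.0, 0.0, 63.1]
force: [-0.3, -0.2, -0.0]
grip_width: 0.025
grasp_force: 0.0
```

```bash
python3 -m pendant '[{"tx":0,"ty":0,"tz":0,"spin":0,"claw":1},{"tx":0,"ty":0,"tz":0,"spin":0,"claw":1},{"tx":0,"ty":0,"tz":0,"spin":0,"claw":1}]' 8
```

```text
time_s: 6.4
tool_pos: [0.4743, 0.4121, 0.105]
tool_rot: [180.0, 0.0, 63.1]
force: [-0.3, -0.5, -1.2]
grip_width: 0.0196
grasp_force: 8.0
```

```bash
python3 -m pendant '[{"tx":0,"ty":0,"tz":-0.3,"spin":0,"claw":1},{"tx":0,"ty":0,"tz":-0.5,"spin":0,"claw":1},{"tx":0,"ty":0,"tz":-0.2,"spin":-1,"claw":1},{"tx":0,"ty":0,"tz":0,"spin":-1,"claw":1},{"tx":0,"ty":0,"tz":0,"spin":-1,"claw":1},{"tx":-0.73,"ty":0.174,"tz":0,"spin":-0.13,"claw":1},{"tx":-0.73,"ty":0.174,"tz":0,"spin":0,"claw":1},{"tx":-0.73,"ty":0.174,"tz":0,"spin":0,"claw":1},{"tx":-0.73,"ty":0.174,"tz":0,"spin":0,"claw":1},{"tx":0,"ty":0,"tz":0,"spin":0,"claw":1}]'
python3 -m pendant '[{"tx":0,"ty":0,"tz":0.8,"spin":0,"claw":1},{"tx":0,"ty":0,"tz":0.8,"spin":0,"claw":1},{"tx":0,"ty":0,"tz":0.6,"spin":0,"claw":1},{"tx":0,"ty":0,"tz":0,"spin":0,"claw":1},{"tx":0,"ty":0,"tz":0,"spin":0,"claw":1}]'
```

```text
time_s: 7.65
tool_pos: [0.4727, 0.2586, 0.1557]
tool_rot: [179.9, 0.1, 75.4]
force: [0.1, -0.3, 0.1]
grip_width: 0.0199
grasp_force: 8.0
time_s: 8.28
tool_pos: [0.4722, 0.2636, 0.0466]
tool_rot: [179.9, -0.1, 75.7]
force: [0.4, 0.4, -0.1]
grip_width: 0.0197
grasp_force: 8.0
```

```bash
python3 -m pendant '[{"tx":-0.03,"ty":0,"tz":0.22,"spin":0,"claw":1},{"tx":0,"ty":0,"tz":0.2,"spin":0,"claw":1},{"tx":0,"ty":0,"tz":0,"spin":0,"claw":1},{"tx":0,"ty":0,"tz":0,"spin":0,"claw":1}]'
```

```text
time_s: 8.78
tool_pos: [0.471, 0.2605, 0.024]
tool_rot: [-180.0, 0.0, 75.7]
force: [-0.1, 0.5, 0.6]
grip_width: 0.0196
grasp_force: 8.0
```

```bash
python3 -m pendant '[{"tx":0,"ty":0,"tz":0,"spin":0,"claw":0.7},{"tx":0,"ty":0,"tz":0,"spin":0,"claw":0.6},{"tx":0,"ty":0,"tz":-0.3,"spin":0,"claw":0.5},{"tx":0,"ty":0,"tz":-0.9,"spin":0,"claw":0},{"tx":0,"ty":0,"tz":-0.9,"spin":0,"claw":0},{"tx":0,"ty":0,"tz":-0.8,"spin":0,"claw":0},{"tx":0.75,"ty":-0.132,"tz":0,"spin":0,"claw":0},{"tx":0.75,"ty":-0.132,"tz":0,"spin":0,"claw":0},{"tx":0.75,"ty":-0.132,"tz":0,"spin":0,"claw":0},{"tx":0.75,"ty":-0.132,"tz":0,"spin":0,"claw":0}]'
python3 -m pendant '[{"tx":0,"ty":0,"tz":0,"spin":0,"claw":0},{"tx":0,"ty":0,"tz":0,"spin":0,"claw":0}]'
python3 - <<'E'
from h import *
import pickle
o=env.get_obs();i=cams.camera_info("wrist");im=cams.read_camera("wrist");cv2.imwrite("pics/w2.png",im[:,:,::-1])
pickle.dump(i,open("w2.pkl","wb"));print(o['tool_pos'],o['tool_rot'],o['qpos'].round(1))
print(proj("wrist",[[.4825,.4123,.085],[.477,.4186,.036],[.4715,.2616,.015]],i))
E
```

```text
time_s: 10.02
tool_pos: [0.483, 0.4137, 0.1702]
tool_rot: [180.0, -0.0, 75.6]
force: [0.8, -0.1, 0.5]
grip_width: 0.0866
grasp_force: 0.0
time_s: 10.28
tool_pos: [0.4828, 0.4118, 0.1695]
tool_rot: [180.0, 0.0, 75.7]
force: [-0.3, -0.1, -0.5]
grip_width: 0.087
grasp_force: 0.0
[0.48279437 0.41182192 0.16945271] [1.79974282e+02 3.56602748e-02 7.56573809e+01] [ -1.3  28.9 -55.5  89.2  24.4  74.9 -74.2]
[[320.48025399 254.02152952]
 [312.08675616 230.13438076]
 [346.37575103 371.445524  ]]
```

View pics/w2.png

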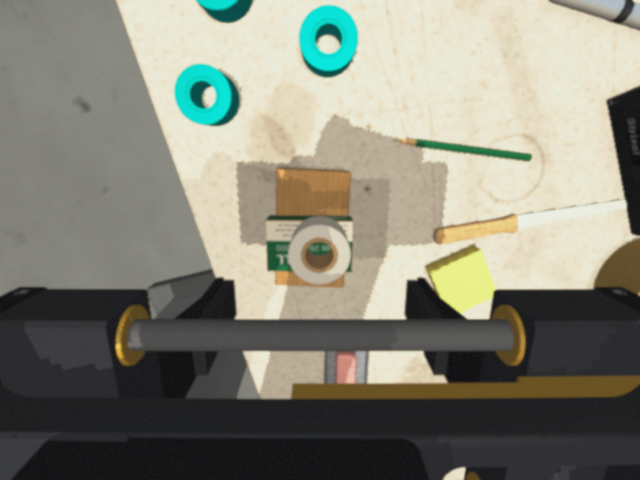

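The roll sits at (320,251) as predicted and the pile hasn't moved. The pink eraser is lying in the small tray.

```bash
python3 -m pendant '[{"tx":0,"ty":0,"tz":0.7,"spin":0,"claw":0},{"tx":0,"ty":0,"tz":0.7,"spin":0,"claw":0},{"tx":0,"ty":0,"tz":0.43,"spin":0,"claw":0},{"tx":0,"ty":0,"tz":0,"spin":0,"claw":0.4},{"tx":0,"ty":0,"tz":0,"spin":0,"claw":0.4},{"tx":0,"ty":0,"tz":0,"spin":0,"claw":0.5},{"tx":0,"ty":0,"tz":0,"spin":0,"claw":0.6},{"tx":0,"ty":0,"tz":0,"spin":0,"claw":0.8},{"tx":0,"ty":0,"tz":0,"spin":0,"claw":1},{"tx":0,"ty":0,"tz":0,"spin":0,"claw":1}]' 8
```

```text
time_s: 11.58
tool_pos: [0.4828, 0.4126, 0.0779]
tool_rot: [180.0, -0.0, 75.7]
force: [-0.5, -0.2, 2.1]
grip_width: 0.0436
grasp_force: 8.0
```

```bash
python3 -m pendant '[{"tx":0,"ty":0,"tz":-0.4,"spin":0,"claw":1},{"tx":0,"ty":0,"tz":-0.8,"spin":0,"claw":1},{"tx":-0.3,"ty":0.06,"tz":-0.4,"spin":0,"claw":1},{"tx":-0.675,"ty":0.135,"tz":0,"spin":0,"claw":1},{"tx":-0.975,"ty":0.195,"tz":0,"spin":0,"claw":1},{"tx":-0.975,"ty":0.195,"tz":0,"spin":0,"claw":1},{"tx":-0.975,"ty":0.195,"tz":0,"spin":0,"claw":1},{"tx":-0.975,"ty":0.195,"tz":0,"spin":0,"claw":1},{"tx":-0.975,"ty":0.195,"tz":0,"spin":0,"claw":1},{"tx":-0.975,"ty":0.195,"tz":0,"spin":0,"claw":1}]'
python3 -m pendant '[{"tx":-0.975,"ty":0.195,"tz":0,"spin":0,"claw":1},{"tx":-0.975,"ty":0.195,"tz":0,"spin":0,"claw":1},{"tx":-0.975,"ty":0.195,"tz":0,"spin":0,"claw":1},{"tx":-0.975,"ty":0.195,"tz":0,"spin":0,"claw":1},{"tx":-0.675,"ty":0.135,"tz":0,"spin":0,"claw":1},{"tx":-0.3,"ty":0.06,"tz":0,"spin":0,"claw":1},{"tx":0,"ty":0,"tz":0,"spin":0,"claw":1},{"tx":0,"ty":0,"tz":0,"spin":0,"claw":1}]'
```

```text
time_s: 12.82
tool_pos: [0.4643, 0.0636, 0.1586]
tool_rot: [179.9, 0.0, 75.7]
force: [0.7, 0.6, -0.9]
grip_width: 0.0433
grasp_force: 8.0
time_s: 13.82
tool_pos: [0.4516, -0.1813, 0.1578]
tool_rot: [180.0, -0.0, 75.8]
force: [0.3, 0.7, -0.2]
grip_width: 0.0434
grasp_force: 8.0
```

```bash
python3 -m pendant '[{"tx":-0.51,"ty":0.1,"tz":0,"spin":0,"claw":1},{"tx":-0.51,"ty":0.1,"tz":0.2,"spin":0,"claw":1},{"tx":0,"ty":0,"tz":0.7,"spin":0,"claw":1},{"tx":0,"ty":0,"tz":0.7,"spin":0,"claw":1},{"tx":0,"ty":0,"tz":0.55,"spin":0,"claw":1},{"tx":0,"ty":0,"tz":0,"spin":0,"claw":1},{"tx":0,"ty":0,"tz":0,"spin":0,"claw":1}]'
```

```text
time_s: 14.7
tool_pos: [0.4489, -0.2352, 0.0507]
tool_rot: [179.9, -0.0, 75.7]
force: [0.2, -0.2, -0.6]
grip_width: 0.0434
grasp_force: 8.0
```

```bash
python3 -m pendant '[{"tx":0.02,"ty":0,"tz":0.25,"spin":0,"claw":1},{"tx":0,"ty":0,"tz":0.22,"spin":0,"claw":1},{"tx":0,"ty":0,"tz":0,"spin":0,"claw":1},{"tx":0,"ty":0,"tz":0,"spin":0,"claw":1}]'
python3 -m pendant '[{"tx":0,"ty":0,"tz":0,"spin":0,"claw":0.4},{"tx":0,"ty":0,"tz":0,"spin":0,"claw":0.3},{"tx":0,"ty":0,"tz":-0.4,"spin":0,"claw":0.2},{"tx":0,"ty":0,"tz":-0.9,"spin":0,"claw":0},{"tx":0,"ty":0,"tz":-0.9,"spin":0,"claw":0},{"tx":0,"ty":0,"tz":-0.5,"spin":-1,"claw":0},{"tx":0,"ty":0,"tz":0,"spin":-1,"claw":0},{"tx":0,"ty":0,"tz":0,"spin":-1,"claw":0},{"tx":0,"ty":0,"tz":0,"spin":-1,"claw":0},{"tx":0,"ty":0,"tz":0,"spin":-1,"claw":0}]'
python3 -m pendant '[{"tx":0,"ty":0,"tz":0,"spin":-1,"claw":0},{"tx":0,"ty":0,"tz":0,"spin":-1,"claw":0},{"tx":0,"ty":0,"tz":0,"spin":-1,"claw":0},{"tx":0,"ty":0,"tz":0,"spin":-1,"claw":0},{"tx":0,"ty":0,"tz":0,"spin":-1,"claw":0},{"tx":0,"ty":0,"tz":0,"spin":-1,"claw":0},{"tx":0,"ty":0,"tz":0,"spin":-1,"claw":0},{"tx":0,"ty":0,"tz":0,"spin":-1,"claw":0},{"tx":0,"ty":0,"tz":0,"spin":-1,"claw":0},{"tx":0,"ty":0,"tz":0,"spin":-1,"claw":0}]'
python3 -m pendant '[{"tx":0,"ty":0,"tz":0,"spin":-1,"claw":0},{"tx":0,"ty":0,"tz":0,"spin":-1,"claw":0},{"tx":0,"ty":0,"tz":0,"spin":-1,"claw":0},{"tx":0,"ty":0,"tz":0,"spin":-1,"claw":0},{"tx":0,"ty":0,"tz":0,"spin":-1,"claw":0},{"tx":0,"ty":0,"tz":0,"spin":-1,"claw":0},{"tx":0,"ty":0,"tz":0,"spin":-1,"claw":0},{"tx":0,"ty":0,"tz":0,"spin":-0.3,"claw":0},{"tx":0,"ty":0,"tz":0,"spin":0,"claw":0}]'
python3 - <<'E'
from h import *
o=env.get_obs();print(o['qpos'].round(1));print(plan(165,np.r_[.476,.4114,.1692]-o['tool_pos']))
E
```

```text
time_s: 15.2
tool_pos: [0.4483, -0.2341, 0.0265]
tool_rot: [-180.0, -0.0, 75.7]
force: [0.2, 0.3, 0.1]
grip_width: 0.0436
grasp_force: 8.0
time_s: 16.45
tool_pos: [0.4484, -0.2342, 0.1617]
tool_rot: [-180.0, 0.0, 95.8]
force: [-0.0, 0.1, 0.3]
grip_width: 0.0871
grasp_force: 0.0
time_s: 17.7
tool_pos: [0.4484, -0.2342, 0.1617]
tool_rot: [-180.0, 0.0, 135.8]
force: [-0.0, 0.0, -0.4]
grip_width: 0.087
grasp_force: 0.0
time_s: 18.82
tool_pos: [0.4484, -0.2342, 0.1616]
tool_rot: [-180.0, 0.0, 164.8]
force: [0.2, -0.0, -0.2]
grip_width: 0.0869
grasp_force: 0.0
[ 70.7   7.9 -49.  107.7   6.5  67.2  94.3]
[ 2.81  12.616 -0.152]
```

```bash
python3 -m pendant '[{"tx":0.12,"ty":0.485,"tz":0,"spin":0,"claw":0},{"tx":0.22,"ty":0.97,"tz":0,"spin":0,"claw":0},{"tx":0.22,"ty":0.97,"tz":0,"spin":0,"claw":0},{"tx":0.22,"ty":0.97,"tz":0,"spin":0,"claw":0},{"tx":0.22,"ty":0.97,"tz":0,"spin":0,"claw":0},{"tx":0.22,"ty":0.97,"tz":0,"spin":0,"claw":0},{"tx":0.22,"ty":0.97,"tz":0,"spin":0,"claw":0},{"tx":0.22,"ty":0.97,"tz":0,"spin":0,"claw":0},{"tx":0.22,"ty":0.97,"tz":0,"spin":0,"claw":0},{"tx":0.22,"ty":0.97,"tz":0,"spin":0,"claw":0}]'
python3 -m pendant '[{"tx":0.22,"ty":0.97,"tz":0,"spin":0,"claw":0},{"tx":0.22,"ty":0.97,"tz":0,"spin":0,"claw":0},{"tx":0.22,"ty":0.97,"tz":0,"spin":0,"claw":0},{"tx":0.12,"ty":0.485,"tz":0,"spin":0,"claw":0},{"tx":0,"ty":0,"tz":0,"spin":0,"claw":0},{"tx":0,"ty":0,"tz":0,"spin":0,"claw":0}]'
python3 - <<'E'
from h import *
import pickle
o=env.get_obs();i=cams.camera_info("wrist");im=cams.read_camera("wrist")
pickle.dump(i,open("w3.pkl","wb"));print(o['tool_pos'],o['tool_rot'],o['qpos'].round(1))
a=np.radians(164.9);u=np.array([np.cos(a),np.sin(a)]);v=np.array([-u[1],u[0]]);c=np.array([.473,.4117])
P=[np.r_[c+s*u*.034+t*v*.021,.055] for s,t in((-1,-1),(-1,1),(1,1),(1,-1))]
p=proj("wrist",P,i);print(p)
x,y=p.mean(0).astype(int);x0=x-55;y0=y-60;print(x0,y0)
cv2.imwrite("pics/w3.png",cv2.resize(im[y0:y0+120,x0:x0+110,::-1],None,fx=5,fy=5,interpolation=cv2.INTER_CUBIC))
t=cams.read_camera("top");cv2.imwrite("pics/t1.png",cv2.resize(t[225:290,260:475,::-1],None,fx=3.7,fy=3.7,interpolation=cv2.INTER_CUBIC))
E
```

```text
time_s: 20.08
tool_pos: [0.4663, 0.2404, 0.1616]
tool_rot: [-180.0, 0.0, 164.9]
force: [-0.1, -0.1, -0.2]
grip_width: 0.0871
grasp_force: 0.0
time_s: 20.82
tool_pos: [0.4736, 0.4114, 0.1615]
tool_rot: [-179.9, 0.0, 164.9]
force: [-0.7, -0.6, -0.0]
grip_width: 0.0871
grasp_force: 0.0
[0.47356912 0.4114413  0.16147521] [-1.79931140e+02  1.43509917e-02  1.64867628e+02] [  2.1  31.  -61.2  90.6  27.9  75.1  11.9]
[[347.34400823 287.32136689]
 [294.14010955 287.28829451]
 [292.23083577 201.8075287 ]
 [349.42591906 201.83632984]]
265 184
```

View pics/w3.png

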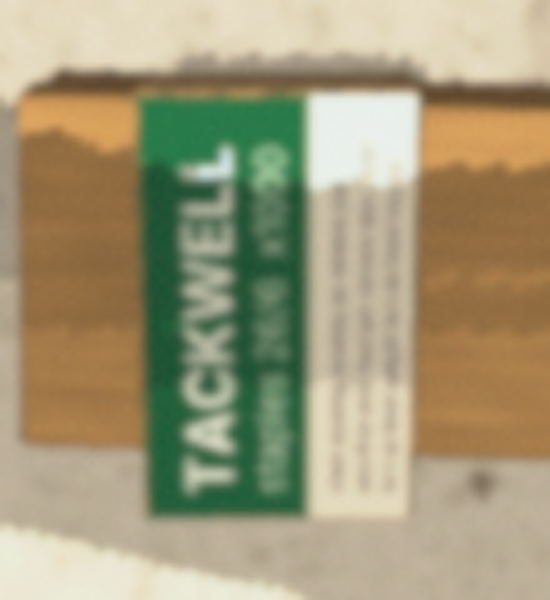

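View pics/t1.png

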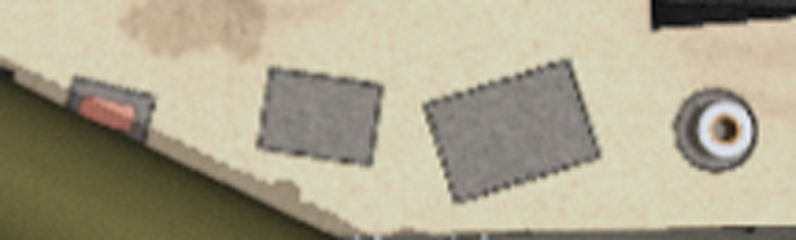

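The staple box matches the fit. The roll is centred in its dish once parallax is allowed for, and the eraser is in its tray.

```bash
python3 -m pendant '[{"tx":0,"ty":0,"tz":0.6,"spin":0,"claw":0},{"tx":0,"ty":0,"tz":0.8,"spin":0,"claw":0},{"tx":0,"ty":0,"tz":0.6,"spin":0,"claw":0},{"tx":0,"ty":0,"tz":0.03,"spin":0,"claw":0.4},{"tx":0,"ty":0,"tz":0,"spin":0,"claw":0.4},{"tx":0,"ty":0,"tz":0,"spin":0,"claw":0.5},{"tx":0,"ty":0,"tz":0,"spin":0,"claw":0.6},{"tx":0,"ty":0,"tz":0,"spin":0,"claw":0.8},{"tx":0,"ty":0,"tz":0,"spin":0,"claw":1},{"tx":0,"ty":0,"tz":0,"spin":0,"claw":1}]' 15
```

```text
time_s: 22.18
tool_pos: [0.4742, 0.412, 0.0604]
tool_rot: [-180.0, 0.0, 164.9]
force: [0.2, -1.3, 3.8]
grip_width: 0.0417
grasp_force: 15.0
```

```bash
python3 -m pendant '[{"tx":0,"ty":0,"tz":-0.4,"spin":0,"claw":1},{"tx":0,"ty":0,"tz":-0.8,"spin":0,"claw":1},{"tx":0,"ty":0,"tz":-0.6,"spin":0,"claw":1},{"tx":-0.216,"ty":-0.893,"tz":0,"spin":0,"claw":1},{"tx":-0.216,"ty":-0.893,"tz":0,"spin":0,"claw":1},{"tx":-0.216,"ty":-0.893,"tz":0,"spin":0,"claw":1},{"tx":-0.216,"ty":-0.893,"tz":0,"spin":0,"claw":1},{"tx":-0.216,"ty":-0.893,"tz":0,"spin":0,"claw":1},{"tx":-0.216,"ty":-0.893,"tz":0,"spin":0,"claw":1},{"tx":-0.216,"ty":-0.893,"tz":0,"spin":0,"claw":1}]'
python3 -m pendant '[{"tx":0,"ty":0,"tz":0,"spin":1,"claw":1},{"tx":0,"ty":0,"tz":0,"spin":1,"claw":1},{"tx":0,"ty":0,"tz":0,"spin":1,"claw":1},{"tx":0,"ty":0,"tz":0,"spin":1,"claw":1},{"tx":0,"ty":0,"tz":0,"spin":1,"claw":1},{"tx":0,"ty":0,"tz":0,"spin":1,"claw":1},{"tx":0,"ty":0,"tz":0,"spin":1,"claw":1},{"tx":0,"ty":0,"tz":0,"spin":1,"claw":1},{"tx":0,"ty":0,"tz":0,"spin":1,"claw":1},{"tx":0,"ty":0,"tz":0,"spin":1,"claw":1}]'
python3 -m pendant '[{"tx":0,"ty":0,"tz":0,"spin":1,"claw":1},{"tx":0,"ty":0,"tz":0,"spin":1,"claw":1},{"tx":0,"ty":0,"tz":0,"spin":1,"claw":1},{"tx":0,"ty":0,"tz":0,"spin":1,"claw":1},{"tx":0,"ty":0,"tz":0,"spin":1,"claw":1},{"tx":0,"ty":0,"tz":0,"spin":1,"claw":1},{"tx":0,"ty":0,"tz":0,"spin":1,"claw":1},{"tx":0,"ty":0,"tz":0,"spin":1,"claw":1},{"tx":0,"ty":0,"tz":0,"spin":1,"claw":1},{"tx":0,"ty":0,"tz":0,"spin":1,"claw":1}]'
python3 -m pendant '[{"tx":0,"ty":0,"tz":0,"spin":1,"claw":1},{"tx":0,"ty":0,"tz":0,"spin":0,"claw":1}]'
python3 - <<'E'
from h import *
o=env.get_obs();print(o['qpos'].round(1));print(plan(o['tool_rot'][2],np.r_[.4658,.0905,.0285]-o['tool_pos']))
E
```

```text
time_s: 23.42
tool_pos: [0.4654, 0.0896, 0.1506]
tool_rot: [-180.0, 0.1, 164.9]
force: [-0.3, -0.3, -1.9]
grip_width: 0.0416
grasp_force: 15.0
time_s: 24.68
tool_pos: [0.4655, 0.0912, 0.1507]
tool_rot: [180.0, 0.1, 124.8]
force: [0.1, -1.0, -1.0]
grip_width: 0.0416
grasp_force: 15.0
time_s: 25.92
tool_pos: [0.4655, 0.0912, 0.1507]
tool_rot: [180.0, 0.0, 84.8]
force: [0.3, 0.2, -0.9]
grip_width: 0.0418
grasp_force: 15.0
time_s: 26.18
tool_pos: [0.4655, 0.0911, 0.1506]
tool_rot: [180.0, 0.0, 81.0]
force: [0.2, 0.4, -0.9]
grip_width: 0.0417
grasp_force: 15.0
[ 46.8   5.2 -62.7 112.1   5.1  65.5 -26.9]
[-0.011  0.008  2.442]
```

```bash
python3 -m pendant '[{"tx":0,"ty":0,"tz":0.6,"spin":0,"claw":1},{"tx":0,"ty":0,"tz":0.8,"spin":0,"claw":1},{"tx":0,"ty":0,"tz":0.6,"spin":0,"claw":1},{"tx":0,"ty":0,"tz":0.3,"spin":0,"claw":1},{"tx":0,"ty":0,"tz":0.12,"spin":0,"claw":1},{"tx":0,"ty":0,"tz":0,"spin":0,"claw":1},{"tx":0,"ty":0,"tz":0,"spin":0,"claw":1}]'
python3 -m pendant '[{"tx":0,"ty":0,"tz":0,"spin":0,"claw":0.4},{"tx":0,"ty":0,"tz":0,"spin":0,"claw":0.3},{"tx":0,"ty":0,"tz":-0.4,"spin":0,"claw":0.2},{"tx":0,"ty":0,"tz":-0.9,"spin":0,"claw":0},{"tx":0,"ty":0,"tz":-0.9,"spin":0,"claw":0},{"tx":0,"ty":0,"tz":-0.5,"spin":0,"claw":0},{"tx":0,"ty":0,"tz":0,"spin":1,"claw":0},{"tx":0,"ty":0,"tz":0,"spin":1,"claw":0},{"tx":0.904,"ty":-0.244,"tz":0,"spin":0,"claw":0},{"tx":0.904,"ty":-0.244,"tz":0,"spin":0,"claw":0}]'
python3 -m pendant '[{"tx":0.904,"ty":-0.244,"tz":0,"spin":0,"claw":0},{"tx":0.904,"ty":-0.244,"tz":0,"spin":0,"claw":0},{"tx":0.904,"ty":-0.244,"tz":0,"spin":0,"claw":0},{"tx":0.904,"ty":-0.244,"tz":0,"spin":0,"claw":0},{"tx":0.904,"ty":-0.244,"tz":0,"spin":0,"claw":0},{"tx":0,"ty":0,"tz":0,"spin":0,"claw":0},{"tx":0,"ty":0,"tz":0,"spin":0,"claw":0}]'
python3 - <<'E'
from h import *
import pickle
o=env.get_obs();i=cams.camera_info("wrist");im=cams.read_camera("wrist")
print(o['tool_pos'],o['tool_rot'],o['qpos'].round(1))
a=np.radians(73);u=np.array([np.cos(a),np.sin(a)]);v=np.array([-u[1],u[0]]);c=np.array([.4765,.4186])
P=[np.r_[c+s*u*.05+t*v*.03,.036] for s,t in((-1,-1),(-1,1),(1,1),(1,-1))]
p=proj("wrist",P,i);print(p.round(1))
x0,y0=p.min(0).astype(int)-15
pickle.dump((i,x0,y0),open("w4.pkl","wb"))
cv2.imwrite("pics/w4.png",cv2.resize(im[y0:y0+150,x0:x0+120,::-1],None,fx=4,fy=4,interpolation=cv2.INTER_CUBIC)); print(x0,y0)
E
```

```text
time_s: 27.05
tool_pos: [0.4664, 0.0906, 0.03]
tool_rot: [179.9, 0.0, 80.9]
force: [0.8, 0.4, -0.7]
grip_width: 0.0418
grasp_force: 15.0
time_s: 28.3
tool_pos: [0.4693, 0.1844, 0.1644]
tool_rot: [179.9, 0.0, 72.7]
force: [1.4, 0.3, 0.2]
grip_width: 0.087
grasp_force: 0.0
time_s: 29.18
tool_pos: [0.4772, 0.4176, 0.1638]
tool_rot: [180.0, 0.1, 72.9]
force: [-0.3, 0.1, -0.1]
grip_width: 0.0871
grasp_force: 0.0
[0.47715751 0.41756194 0.16377337] [1.79992704e+02 5.76712852e-02 7.28706547e+01] [  0.6  31.2 -59.8  89.5  27.6  75.4 -79.9]
[[354.7 292.8]
 [284.9 292.9]
 [281.1 175.1]
 [358.1 175. ]]
266 159
```

View pics/w4.png

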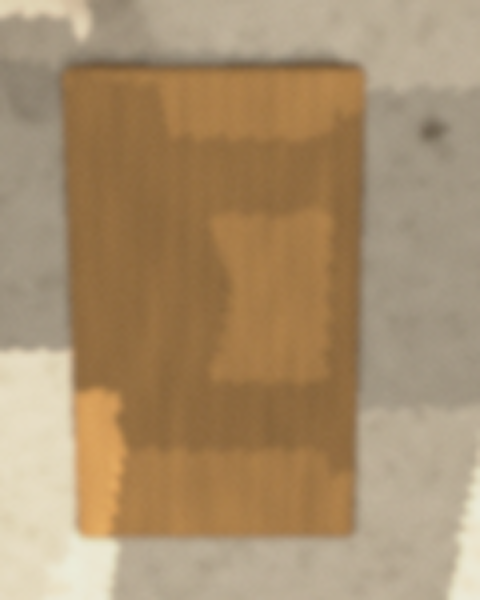

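The card box corners match the prediction, so I grip it.

```bash
python3 -m pendant '[{"tx":0,"ty":0,"tz":0.6,"spin":0,"claw":0},{"tx":0,"ty":0,"tz":0.9,"spin":0,"claw":0},{"tx":0,"ty":0,"tz":0.8,"spin":0,"claw":0},{"tx":0,"ty":0,"tz":0.44,"spin":0,"claw":0},{"tx":0,"ty":0,"tz":0,"spin":0,"claw":0.2},{"tx":0,"ty":0,"tz":0,"spin":0,"claw":0.3},{"tx":0,"ty":0,"tz":0,"spin":0,"claw":0.4},{"tx":0,"ty":0,"tz":0,"spin":0,"claw":0.6},{"tx":0,"ty":0,"tz":0,"spin":0,"claw":1},{"tx":0,"ty":0,"tz":0,"spin":0,"claw":1}]' 30
```

```text
time_s: 30.48
tool_pos: [0.4776, 0.4189, 0.0285]
tool_rot: [179.9, -0.1, 72.9]
force: [-0.5, -0.5, 7.1]
grip_width: 0.0599
grasp_force: 30.0
```

```bash
python3 -m pendant '[{"tx":0,"ty":0,"tz":-0.4,"spin":0,"claw":1},{"tx":0,"ty":0,"tz":-0.8,"spin":0,"claw":1},{"tx":0,"ty":0,"tz":-0.8,"spin":0,"claw":1},{"tx":-0.47,"ty":0.117,"tz":0,"spin":0,"claw":1},{"tx":-0.941,"ty":0.235,"tz":0,"spin":0,"claw":1},{"tx":-0.941,"ty":0.235,"tz":0,"spin":0,"claw":1},{"tx":-0.941,"ty":0.235,"tz":0,"spin":0,"claw":1},{"tx":-0.941,"ty":0.235,"tz":0,"spin":0,"claw":1},{"tx":-0.941,"ty":0.235,"tz":0,"spin":0,"claw":1},{"tx":-0.941,"ty":0.235,"tz":0,"spin":0,"claw":1}]'
python3 -m pendant '[{"tx":-0.941,"ty":0.235,"tz":0,"spin":0,"claw":1},{"tx":-0.941,"ty":0.235,"tz":0,"spin":0,"claw":1},{"tx":-0.941,"ty":0.235,"tz":0,"spin":0,"claw":1},{"tx":-0.47,"ty":0.117,"tz":0,"spin":0,"claw":1},{"tx":0,"ty":0,"tz":0,"spin":-1,"claw":1},{"tx":0,"ty":0,"tz":0,"spin":-1,"claw":1},{"tx":0,"ty":0,"tz":0,"spin":-1,"claw":1},{"tx":0,"ty":0,"tz":0,"spin":-1,"claw":1},{"tx":0,"ty":0,"tz":0,"spin":-1,"claw":1},{"tx":0,"ty":0,"tz":0,"spin":-1,"claw":1}]'
python3 -m pendant '[{"tx":0,"ty":0,"tz":0,"spin":-1,"claw":1},{"tx":0,"ty":0,"tz":0,"spin":-1,"claw":1},{"tx":0,"ty":0,"tz":0,"spin":-0.45,"claw":1},{"tx":0,"ty":0,"tz":0,"spin":0,"claw":1}]'
python3 - <<'E'
from h import *
o=env.get_obs();print(o['qpos'].round(1));print(plan(o['tool_rot'][2],np.r_[.4520,-.0655,.0325]-o['tool_pos']))
E
```

```text
time_s: 31.72
tool_pos: [0.4596, 0.102, 0.1275]
tool_rot: [180.0, 0.1, 72.9]
force: [-0.2, 0.3, -1.7]
grip_width: 0.0596
grasp_force: 30.0
time_s: 32.98
tool_pos: [0.4506, -0.0657, 0.1275]
tool_rot: [-180.0, 0.1, 97.1]
force: [0.4, 0.0, -1.8]
grip_width: 0.06
grasp_force: 30.0
time_s: 33.48
tool_pos: [0.4507, -0.066, 0.1273]
tool_rot: [-180.0, 0.0, 106.7]
force: [-1.3, 0.2, -1.4]
grip_width: 0.0599
grasp_force: 30.0
[ 72.3   4.4 -68.2 115.8   4.7  62.6  18.6]
[1.000e-03 2.800e-02 1.895e+00]
```

```bash
python3 -m pendant '[{"tx":0,"ty":0.028,"tz":0.6,"spin":0,"claw":1},{"tx":0,"ty":0,"tz":0.6,"spin":0,"claw":1},{"tx":0,"ty":0,"tz":0.45,"spin":0,"claw":1},{"tx":0,"ty":0,"tz":0.23,"spin":0,"claw":1},{"tx":0,"ty":0,"tz":0,"spin":0,"claw":1},{"tx":0,"ty":0,"tz":0,"spin":0,"claw":1}]'
python3 -m pendant '[{"tx":0,"ty":0,"tz":0,"spin":0,"claw":0.25},{"tx":0,"ty":0,"tz":0,"spin":0,"claw":0.15},{"tx":0,"ty":0,"tz":0,"spin":0,"claw":0},{"tx":0,"ty":0,"tz":-0.4,"spin":0,"claw":0},{"tx":0,"ty":0,"tz":-0.9,"spin":0,"claw":0},{"tx":0,"ty":0,"tz":-0.9,"spin":0,"claw":0},{"tx":0,"ty":0,"tz":-0.7,"spin":0,"claw":0},{"tx":-0.8,"ty":0,"tz":0,"spin":0,"claw":0},{"tx":-0.8,"ty":0,"tz":0,"spin":0,"claw":0},{"tx":0,"ty":0,"tz":0,"spin":0,"claw":0}]'
python3 - <<'E'
from h import *
print(env.get_obs()['qpos'].round(1))
i=cams.camera_info("wrist");im=cams.read_camera("wrist");cv2.imwrite("pics/w5.png",im[:,:,::-1])
t=cams.read_camera("top");cv2.imwrite("pics/t2.png",cv2.resize(t[190:290,260:475,::-1],None,fx=3.7,fy=3.7,interpolation=cv2.INTER_CUBIC))
s=cams.read_camera("scene");cv2.imwrite("pics/s2.png",cv2.resize(s[190:300,280:480,::-1],None,fx=4,fy=4,interpolation=cv2.INTER_CUBIC))
E
```

```text
time_s: 34.22
tool_pos: [0.4527, -0.0658, 0.0338]
tool_rot: [179.9, 0.1, 106.6]
force: [-0.7, -0.9, -1.6]
grip_width: 0.0597
grasp_force: 30.0
time_s: 35.48
tool_pos: [0.4751, -0.1457, 0.1779]
tool_rot: [179.9, -0.1, 106.4]
force: [0.4, 1.2, -0.6]
grip_width: 0.087
grasp_force: 0.0
[ 79.1   9.6 -69.3 107.3   9.5  69.5  23.1]
```

View pics/t2.png

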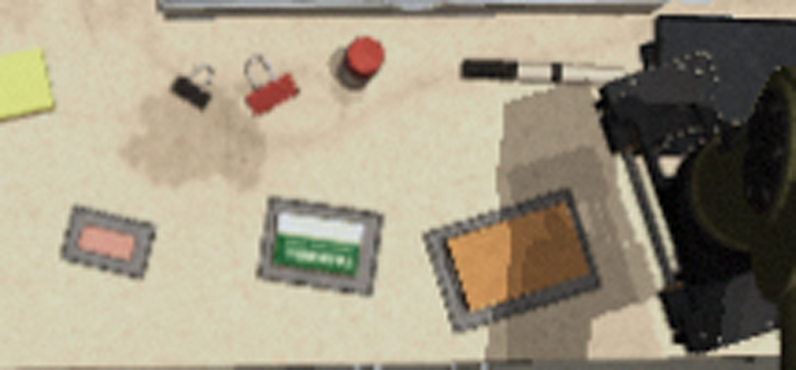

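View pics/s2.png

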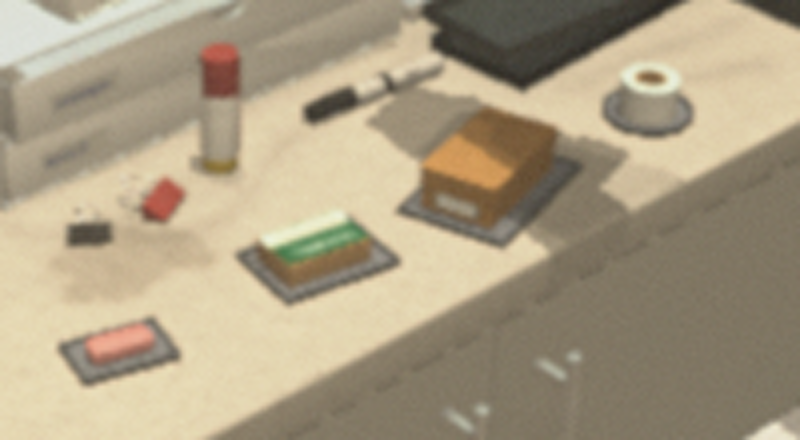

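All four things sit inside their trays, and the glue stick and marker are untouched. A numerical check before handing in:

```bash
python3 - <<'E'
from h import *
D=lambda L:np.array(L)/3.7+[259.63,189.63]
for n,p,z,c in [("card",[(445,238),(573,197),(597,270),(468,315)],.039,(.4515,-.0655)),
 ("staple",[(283,207),(367,219),(357,275),(275,260)],.022,(.4656,.0905)),
 ("eraser",[(82,225),(138,232),(133,258),(77,250)],.015,(.4715,.2616))]:
    r=fit(onz("top",D(p),z),1,1); print(n,*r,"off mm",(1e3*(r[0]-c)).round(1))
print(onz("top",D([(360,57)]),.096),onz("top",D([(462,68)]),.01))
E
```

```text
card [ 0.4539 -0.066 ] 107.32013435564637 [107.8  60.8 109.3  63.2] off mm [ 2.4 -0.5]
staple [0.469  0.0912] 79.86847207324477 [67.9 45.5 66.5 42.9] off mm [3.4 0.7]
eraser [0.4712 0.2614] 81.51809667019357 [45.2 21.2 45.3 20.4] off mm [-0.3 -0.2]
[[0.60403122 0.06385419 0.096     ]] [[ 0.60853081 -0.02850538  0.01      ]]
```

```bash
python3 -c "
from cell import env
print(env.sign_off())"
```

```text
the job is handed in; nothing more can be done
None
```

I took the pile apart, put all four things upright in their own trays and handed the job in at about 36 s; the card box, staple box and eraser measured within 4 mm and 6° of their tray centres, the roll was checked only by eye, the glue stick and marker were left alone, and no verdict came back.

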